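Fill the scent sampler case by colour

ROBOT

A 7-joint arm with a two-finger parallel gripper is mounted at the origin on a cart in front of the work surface, level with it; the furniture and walls round the work are solid. World frame = base frame: x ahead of the robot, y to its left, z up, the work surface at z = 0. Lengths are in m, angles in rad, forces in N, time in s.
With the tool pointing down it reaches from about 0.35 to 0.9 m from the base axis. Payload 7.2 kg.
Tool frame: the origin (TCP) lies at the very end of the fingers, on their centre line; the grasp point (between the pads) lies env.hold_point_z behind it (env.hold_point_z is the distance from the TCP to the grasp point, in m); z points along the fingers, y is the line along which they close (so a half turn about z gives the same grasp; the last joint's range is limited). The gripper opens to 85 mm and grips with 20 to 120 N. Pads are 22 mm wide; open, the fingers measure 114 mm over their backs; the gripper's body (76 mm by 85 mm) begins 54 mm behind the grasp point. The pads swing forward as they close: fully open they stand 13 mm farther back than shut.
Start: joints at [-1.214, 0.411, -0.013, 1.596, 0.006, 1.134, -0.082], TCP at [0.258, 0.569, 0.231] pointing down, gripper open.
Joint ranges: [-2.95, 2.95], [-0.29, 1.99], [-1.47, 1.44], [0.14, 2.54], [-1.03, 4.17], [0.13, 1.85], [-2.86, 2.86]. Speed limits (rad/s): [2.39, 2.39, 3.01, 3.01, 3.14, 3.14, 3.14].

INTERFACE

Orientations are given as a rotation vector (axis times angle).
In Python, from rig import telemetry, eyes, ticket, models, env gives the robot as it stands.
- The arm moves only by the tool drive_tool, never from a script. Its argument "deltas" is a list of rows, each an object with "linear": the shift along the world's x, y, z in cm, a list of three; "roll": the turn about the world's z in degrees; "fingers": the opening, from 0 (shut) to 1 (fully open). In form: [{"linear": [x, y, z], "roll": roll, "fingers": fingers}, ...]. A call has 1 to 10 rows; each row shifts and turns the commanded pose from where the row before left it; what a row does not reach is not made up. A row lasts 1/10 s, in which the tool goes at most 50 mm and 8.59 degrees, less where a joint would pass 70% of its speed; a pose out of reach is approached as far as the arm can. A call with a gripper value outside its range is refused whole. The fingers move at their own pace and stop on an object; "grip_force" is the grip in N (left out, the last holds). Time passes only in rows, so rows that do not move let the fingers close. It gives the time, the measured TCP pose, the force, the opening and the grip force at its end, in the units of the state.
- telemetry.get_obs(): the state, without advancing time (a new reading comes with each control period).
- eyes.snapshot(name): name is "scene" or "side" or "wrist"; returns a dict with "pixels" (384x512x3 uint8, red, green, blue), "fx", "fy", "cx", "cy" (pixels), "world_from_camera" (4x4, takes a point from camera to world coordinates). Camera axes: x right, y up, looking along -z (the intrinsics and any distortion apply to the point x, -y, -z); pixel columns grow to the right and rows downward; lengths in m; the calibration is good to about 2 mm. A picture is of the moment at which its call begins. There is no depth.
- ticket.close_job(): hands the job in; it is judged then, once.
Trained networks look in the newest picture that a camera, given by its name, has taken for a name from the list of things; names that differ only in an ending like _2 or _b are one class to them, and where a whole thing is asked for, a point or a joint stands for the part that bears it (a point fixed in the world has none). Each returns a list of dicts, best first, with "conf" (0 to 1); they miss things now and then, are a little off and sometimes report something else, mostly with a low value. They report only what shows in the picture. A call takes as long as a camera call. They do not tell look-alikes from the thing itself.
- models.find_in(target, camera): "bbox" ([left, top, right, bottom] as shares, 0 to 1, of the picture: columns of its width, rows of its height, round what is visible of it).
- models.trace(target, camera): "region" (384x512 bool, what is visible of it) and "bbox" ([left, top, right, bottom] as shares, 0 to 1, of the picture: columns of its width, rows of its height, round what is visible of it).
The state is a dict: "time": time; "joints": joint angles; "joint_velocities": joint speeds; "joint_torque": joint torques, N m; "position": TCP position; "tool_rot": TCP orientation; "ft_force": force on the tool from outside, world axes, zero at the start; "moment": the same for the moment, N m; "gripper_width": opening from 0.0 (shut) to 1.0 (fully open); "gripper_force": force on a finger pad.
Only numpy, scipy, OpenCV 4.12 (cv2) and the standard library are available. Lean on these libraries where they do the work, as an engineer would, in place of code of your own. Each camera call takes 0.05 s, during which the arm holds its last target. There are 200 camera calls.

TASK

Slide the clear cover of the wooden sampler case fully open, lay each of the three clay scent tokens flat in the compartment whose lining has the token's own colour, then slide the cover fully shut. Leave the matchbox and the wood stick where they lie.

Things in the scene. Friction and masses are not known exactly. Their poses are not given: they have to be found in the camera images.
- token_cream_center (a point): centre (half-way up, 4.5 mm above its underside) of the loose pale cream clay scent token, a flat round disc 36 mm across and 9 mm thick, 20 to 45 g, lying flat on the table at the start; z is its axis
- token_terracotta_center (a point): centre (half-way up, 4.5 mm above its underside) of the loose reddish terracotta clay scent token, a flat round disc 36 mm across and 9 mm thick, 20 to 45 g, lying flat on the table at the start; z is its axis
- token_sage_center (a point): centre (half-way up, 4.5 mm above its underside) of the loose grey-green clay scent token, a flat round disc 36 mm across and 9 mm thick, 20 to 45 g, lying flat on the table at the start; z is its axis
- liner_cream: pale cream floor lining, 108 x 54 x 2 mm, fixed in one of the wooden sampler case's three compartments (any of them); origin at the centre of its underside, top 6 mm above the table; x: along the compartment, the way the cover slides open; y: across. Each compartment is 110 mm (x) by 56 mm (y) inside; the three lie side by side along y, 60 mm apart
- liner_terracotta: reddish terracotta floor lining, 108 x 54 x 2 mm, fixed in one of the wooden sampler case's three compartments (any of them); origin at the centre of its underside, top 6 mm above the table; x: along the compartment, the way the cover slides open; y: across. The case, 120 x 186 mm outside, is fixed to the table
- liner_sage: grey-green floor lining, 108 x 54 x 2 mm, fixed in one of the wooden sampler case's three compartments (any of them); origin at the centre of its underside, top 6 mm above the table; x: along the compartment, the way the cover slides open; y: across. Above the table: dividers 18 mm, long sides and -x end 30 mm, +x end 20 mm; a 3 mm lip juts in over the long sides
- cover (a joint): slide of the case's clear plastic cover, m: 0 = fully shut, 0.11 = fully open (slid out along the linings' +x); it stays where it is left, about 1 to 2 N move it. The panel is 4 mm thick, from 22 to 26 mm above the table; the linings show through it
- cover_handle (a point): centre of the dark wooden grip bar on the cover, 12 mm thick along the slide (x of the linings), 50 mm long across it, 18 mm tall (26 to 44 mm above the table); when the cover is shut it lies 42 mm to the +x side of the centre line of the compartments; moves with the cover
- matchbox: bystander: loose dark red matchbox with a pale label, 36 x 54 x 17 mm tall; origin at the centre of its underside
- palo_stick: bystander: loose pale wood stick, 88 x 11 x 10 mm, long along its y; origin at the centre of its underside
Things that resemble listed ones, but are neither listed nor needed, are in the scene too. Several things look just like the part that bears token_terracotta_center: the one meant starts farthest from the robot's base. What is shaped like the part that bears token_sage_center but purple is not meant.

How it is judged:
By the outcome, as a careful person would: the job done as asked, in the order asked, and still so for the second after the job is handed in, with the robot touching nothing.
It also fails if it takes over 109 s, if anything falls off the work surface, if the arm or the gripper's body presses on something with over 40 N, if the wrist force passes 120 N, or if a joint passes its speed limit or range.

## Working session

There is one attempt and no reset: what is moved stays moved. The work goes in short steps, Python scripts to look and compute and a tool call to move; the robot and the scene stay as the last step left them, time stands still between calls to the robot, and variables do not carry over. Pictures are saved under pics/ and viewed, at most 14 in all, crops included, and the job is handed in when it is done.

Besides the shell and the picture viewer there is one more tool, called by a JSON object that holds its "api" and its "payload". drive_tool: Moves the arm, as the interface text tells. Its arguments: {"type":"object","properties":{"deltas":{"type":"array"},"grip_force":{"type":"number"}},"required":["deltas"]}

```bash
ls; mkdir -p pics
cat > h.py <<'E'
import numpy as np, cv2
from rig import telemetry, eyes, ticket, models, env
def snap(c,name=None):
    s=eyes.snapshot(c)
    if name: cv2.imwrite(f'pics/{name}.png',cv2.cvtColor(s['pixels'],cv2.COLOR_RGB2BGR))
    return s
def ray(s,u,v):
    T=np.array(s['world_from_camera']); d=T[:3,:3]@np.array([(u-s['cx'])/s['fx'],-(v-s['cy'])/s['fy'],-1.]); return T[:3,3],d
def atz(s,u,v,z):
    o,d=ray(s,u,v); return o+d*(z-o[2])/d[2]
def proj(s,p):
    T=np.array(s['world_from_camera']); q=T[:3,:3].T@(np.asarray(p)-T[:3,3]); return s['cx']+s['fx']*q[0]/-q[2], s['cy']-s['fy']*q[1]/-q[2]
def tri(s1,p1,s2,p2):
    A=[];b=[]
    M=np.zeros((3,3));r=np.zeros(3)
    for s,p in((s1,p1),(s2,p2)):
        o,d=ray(s,*p); d=d/np.linalg.norm(d); P=np.eye(3)-np.outer(d,d); M+=P; r+=P@o
    return np.linalg.solve(M,r)
def cen(m):
    r=m['region']; v,u=np.nonzero(r); return u.mean(),v.mean(),len(u)
E
python3 - <<'E'
from h import *
S={c:snap(c,c+'0') for c in('scene','side','wrist')}
for c,s in S.items():
    print(c,s.keys() if c=='scene' else '',s['fx'],np.round(np.array(s['world_from_camera'])[:3,3],3))
    for n in ['token_cream_center','token_terracotta_center','token_sage_center','liner_cream','liner_terracotta','liner_sage','cover_handle','matchbox','palo_stick']:
        for m in models.trace(n,c):
            if m['conf']<.3: continue
            u,v,k=cen(m); print(c,n,round(m['conf'],2),round(u),round(v),k,np.round(atz(s,u,v,.0045),3)[:2])
o=telemetry.get_obs(); print(o['position'],o['tool_rot'],o['time'],env.hold_point_z,o['gripper_width'])
E
```

```text
pics
scene dict_keys(['pixels', 'fx', 'fy', 'cx', 'cy', 'world_from_camera']) 435.5614155093621 [0.166 0.947 0.428]
scene token_cream_center 0.7 233 230 178 [0.558 0.292]
scene token_terracotta_center 0.73 287 271 281 [0.405 0.378]
scene token_terracotta_center 0.55 235 277 279 [0.476 0.43 ]
scene token_terracotta_center 0.38 184 219 126 [0.676 0.293]
scene token_sage_center 0.65 325 224 166 [0.399 0.193]
scene liner_cream 0.46 294 200 34 [0.5   0.113]
scene liner_cream 0.38 304 243 195 [0.412 0.281]
scene liner_sage 0.41 275 196 15 [0.549 0.11 ]
scene cover_handle 0.65 277 184 1360 [0.574 0.041]
scene matchbox 0.74 177 250 543 [0.614 0.4  ]
scene palo_stick 0.62 184 220 181 [0.675 0.295]
side  428.7004781335456 [0.271 0.921 0.515]
side token_cream_center 0.67 236 232 180 [0.557 0.297]
side token_terracotta_center 0.72 299 277 275 [0.405 0.381]
side token_terracotta_center 0.59 250 287 303 [0.475 0.432]
side token_sage_center 0.79 308 243 201 [0.413 0.284]
side token_sage_center 0.61 325 219 172 [0.401 0.195]
side liner_cream 0.57 290 194 70 [0.497 0.126]
side liner_cream 0.46 186 260 678 [0.61  0.405]
side liner_terracotta 0.62 245 184 56 [0.609 0.118]
side liner_sage 0.55 268 190 65 [0.55  0.123]
side cover_handle 0.83 276 175 1933 [0.554 0.051]
side cover_handle 0.56 186 260 653 [0.61  0.405]
side matchbox 0.55 187 260 653 [0.609 0.404]
side palo_stick 0.5 184 222 134 [0.671 0.301]
wrist  326.7360528733609 [0.182 0.603 0.372]
wrist token_terracotta_center 0.83 235 332 478 [0.473 0.435]
wrist token_terracotta_center 0.79 178 307 538 [0.405 0.383]
[0.25760041 0.56945917 0.2313201 ] [-6.62363998e-01 -3.07095628e+00 -1.50222687e-04] 1.5 0.0187 1.0027966823242702
```

View pics/side0.png

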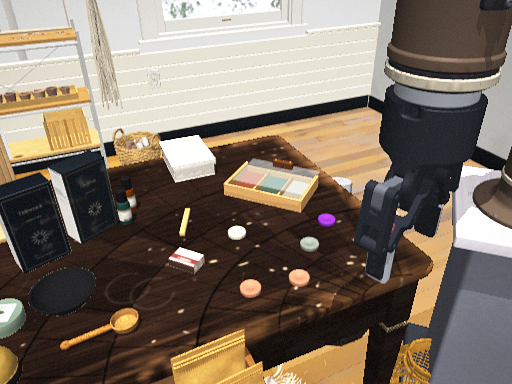

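View pics/wrist0.png

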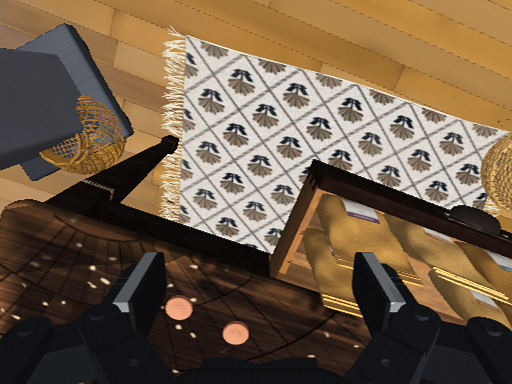

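Run:
```python
from h import *
s=snap('side'); 
for n,p in dict(nl=(224,192),nr=(305,208),fr=(320,177),fl=(253,163)).items(): print(n,np.round(atz(s,*p,.03),3))
print('handle',np.round(atz(s,284,162,.035),3))
w=snap('wrist'); o=telemetry.get_obs(); print(np.round(w['world_from_camera'],3),w['cx'],w['cy'])
from scipy.spatial.transform import Rotation as R
print(np.round(R.from_rotvec(o['tool_rot']).as_matrix(),3))
for p in((256,192),(256,383),(0,192),(256,0),(511,192)): print(p,np.round(atz(w,*p,0),3))
print(proj(w,o['position']))
```

```text
nl [0.624 0.203 0.03 ]
nr [0.441 0.207 0.03 ]
fr [0.442 0.071 0.03 ]
fl [0.613 0.056 0.03 ]
handle [0.54  0.036 0.035]
[[ 0.411 -0.864 -0.291  0.182]
 [ 0.912  0.39   0.13   0.604]
 [ 0.001 -0.319  0.948  0.373]
 [ 0.     0.     0.     1.   ]] 258.93941483954103 188.56574146262727
[[-0.911  0.412  0.   ]
 [ 0.412  0.911  0.   ]
 [ 0.     0.    -1.   ]]
(256, 192) [0.299 0.547 0.   ]
(256, 383) [0.577 0.421 0.   ]
(0, 192) [0.172 0.265 0.   ]
(256, 0) [0.113 0.632 0.   ]
(511, 192) [0.426 0.828 0.   ]
(np.float64(258.63764305364003), np.float64(256.06357481298136))
```

Run:
```python
import cv2
a=cv2.imread('pics/side0.png')[140:320,160:360]
cv2.imwrite('pics/sidecrop.png',cv2.resize(a,(800,720)[:1]+(600,) if 0 else (660,594),interpolation=cv2.INTER_CUBIC))
```

```text
(no output)
```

View pics/sidecrop.png

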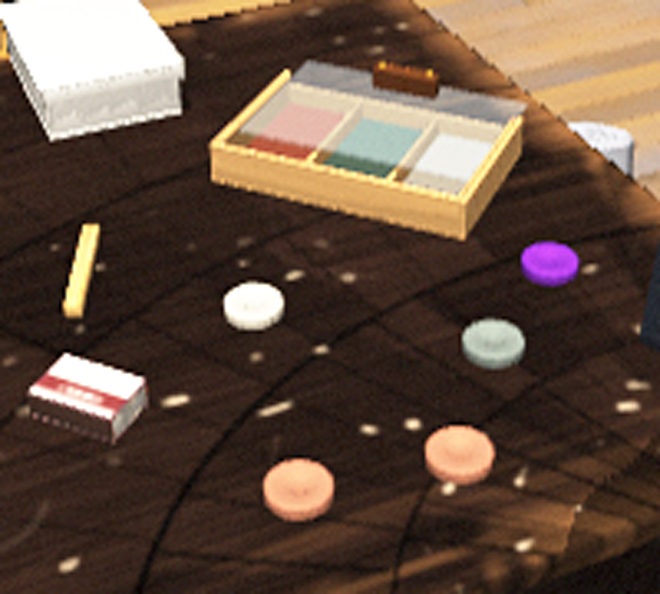

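{"api": "drive_tool", "payload": {"deltas": [{"linear": [2,-3,1],"roll": 4,"fingers": 1},{"linear": [2.5,-3.5,1],"roll": 4,"fingers": 1},{"linear": [2.5,-3.5,1],"roll": 4,"fingers": 1},{"linear": [2.5,-4,0.5],"roll": 4,"fingers": 1},{"linear": [2.5,-4,0.5],"roll": 4,"fingers": 1},{"linear": [2.5,-4,0],"roll": 4.3,"fingers": 1},{"linear": [2.5,-4,0],"roll": 0,"fingers": 1},{"linear": [2.5,-4,0],"roll": 0,"fingers": 1},{"linear": [2.2,-4,0],"roll": 0,"fingers": 1},{"linear": [0,0,0],"roll": 0,"fingers": 1}]}}

```text
time: 2.6
position: [0.478, 0.2225, 0.2717]
tool_rot: [0.017, 3.139, -0.004]
ft_force: [0.1, 0.6, 0.0]
gripper_width: 1.004
gripper_force: 0.0
```

{"api": "drive_tool", "payload": {"deltas": [{"linear": [1.5,-4,0],"roll": 0,"fingers": 0.6},{"linear": [1,-4,0],"roll": 0,"fingers": 0.6},{"linear": [0,-2,0],"roll": 0,"fingers": 0.6},{"linear": [0,0,0],"roll": 0,"fingers": 0.6},{"linear": [0,0,0],"roll": 0,"fingers": 0.6}]}}

```text
time: 3.1
position: [0.4995, 0.1301, 0.2715]
tool_rot: [0.001, 3.141, 0.001]
ft_force: [-0.5, 0.7, -0.0]
gripper_width: 0.599
gripper_force: 0.0
```

```bash
cat > look.py <<'E'
from h import *
import sys
s=snap('wrist',sys.argv[1]); o=telemetry.get_obs(); print(np.round(o['position'],4),np.round(o['tool_rot'],3),round(o['time'],2),round(o['gripper_width'],3),np.round(o['ft_force'],1))
for a in sys.argv[2:]:
    n,z=a.split(':')
    for m in models.trace(n,'wrist'):
        if m['conf']<.3: continue
        u,v,k=cen(m)
        (cu,cv_),(w,h),an=cv2.minAreaRect(np.argwhere(m['region'])[:,::-1].astype(np.float32))
        print(n,round(m['conf'],2),round(u),round(v),k,np.round(atz(s,u,v,float(z)),4)[:2], 'rect',np.round(atz(s,cu,cv_,float(z)),4)[:2])
E
python3 look.py w1 liner_cream:.006 liner_sage:.006 liner_terracotta:.006 cover_handle:.044
```

```text
[0.4994 0.1309 0.2714] [-1.000e-03  3.142e+00  1.000e-03] 3.15 0.598 [ 0.2 -0.   0. ]
liner_cream 0.67 284 140 785 [0.4904 0.1625] rect [0.4904 0.1626]
liner_sage 0.97 280 185 735 [0.5485 0.1581] rect [0.5488 0.158 ]
liner_terracotta 0.62 275 227 696 [0.6092 0.1531] rect [0.6097 0.1543]
liner_terracotta 0.51 391 74 827 [0.4114 0.2858] rect [0.4113 0.2857]
cover_handle 0.56 224 179 12022 [0.5299 0.0896] rect [0.5303 0.0883]
```

View pics/w1.png

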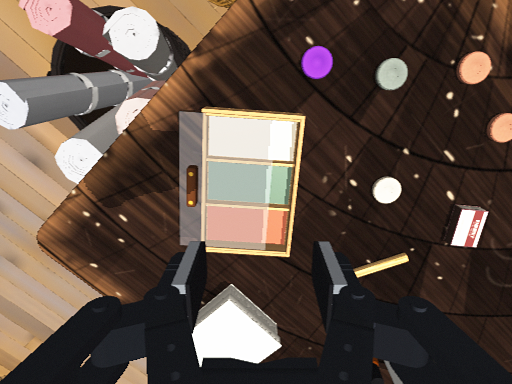

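Run:
```python
from h import *
w=snap('wrist'); s=snap('side')
for n,p,z in [('c-x r',(303,116),.03),('c-x l',(289,254),.03),('c+x r',(204,108),.03),('handle',(192,186),.044),('handle ends',(193,166),.044),('',(191,207),.044),('liner edge sage/cream div',(204,159),.018),('',(298,163),.018),('div2',(204,204),.018),('',(292,208),.018),('roll',(80,160),0),('roll',(132,112),0)]:
    print(n,np.round(atz(w,*p,z),4))
print('roll',tri(w,(80,160),s,(335,182)),tri(w,(132,112),s,(335,182)))
print('handle',tri(w,(192,186),s,(160+405/3.3,140+70/3.3)))
print('cream tok',tri(w,(387,190),s,(236,231)), 'sage',tri(w,(391,73),s,(309,242)),'case corner',tri(w,(303,116),s,(160+465/3.3,140+200/3.3)))
print('liner sage edge z',tri(w,(284,163),s,(160+400/3.3,140+178/3.3)))
cv2.imwrite('pics/sc.png',cv2.resize(cv2.cvtColor(snap('scene')['pixels'],cv2.COLOR_RGB2BGR)[130:290,170:380],None,fx=3.5,fy=3.5,interpolation=2))
```

```text
c-x r [0.4575 0.182  0.03  ]
c-x l [0.6372 0.1716 0.03  ]
c+x r [0.4488 0.0686 0.03  ]
handle [0.5379 0.052  0.044 ]
handle ends [0.5134 0.0547 0.044 ]
 [0.5648 0.0491 0.044 ]
liner edge sage/cream div [0.5113 0.0635 0.018 ]
 [0.5161 0.18   0.018 ]
div2 [0.571  0.0604 0.018 ]
 [0.5764 0.1747 0.018 ]
roll [ 0.5173 -0.1002  0.    ]
roll [ 0.4563 -0.0255  0.    ]
roll [ 0.48987271 -0.14762605 -0.09329129] [ 0.44320555 -0.04411883 -0.04396675]
handle [0.53782535 0.05227333 0.04529612]
cream tok [0.55530552 0.29936725 0.00853387] sage [0.41080271 0.28556363 0.00845935] case corner [0.4571835  0.18201828 0.02968729]
liner sage edge z [0.51052065 0.161491   0.02474234]
```

View pics/sc.png

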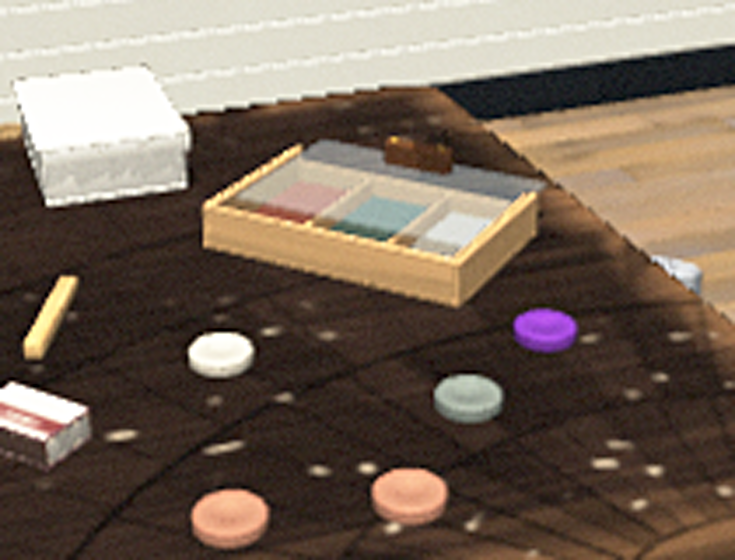

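{"api": "drive_tool", "payload": {"deltas": [{"linear": [1,-2,-3],"roll": -3.2,"fingers": 0.5},{"linear": [1,-2,-3.5],"roll": 0,"fingers": 0.5},{"linear": [1,-2,-3.5],"roll": 0,"fingers": 0.5},{"linear": [0.85,-1.9,-3],"roll": 0,"fingers": 0.5},{"linear": [0,0,-3],"roll": 0,"fingers": 0.5},{"linear": [0,0,-2],"roll": 0,"fingers": 0.5},{"linear": [0,0,0],"roll": 0,"fingers": 0.5}]}}

```text
time: 4.2
position: [0.5361, 0.0502, 0.0886]
tool_rot: [-0.089, -3.135, 0.002]
ft_force: [0.1, -0.0, 0.1]
gripper_width: 0.5
gripper_force: 0.0
```

```bash
python3 look.py w2 cover_handle:.044
```

```text
[0.5373 0.0505 0.0903] [-8.800e-02 -3.138e+00  1.000e-03] 4.25 0.501 [ 0.3  0.5 -0.3]
cover_handle 0.66 312 187 36070 [0.5168 0.0837] rect [0.5262 0.0879]
```

View pics/w2.png

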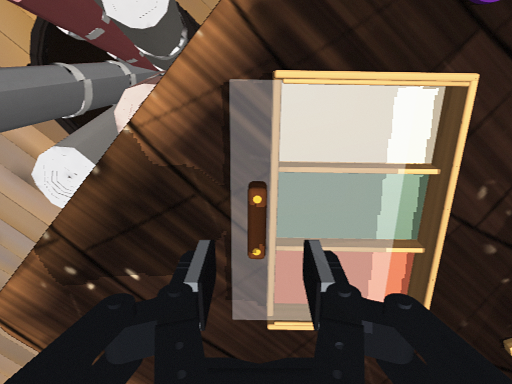

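Run:
```python
from h import *
w=snap('wrist')
print(atz(w,257,220,.044))
for p in((478,75),(427,326)): print(atz(w,*p,.03))
for p in((440,170),(424,249)): print(atz(w,*p,.018))
for p in((278,166),(272,246)): print(atz(w,*p,.02))
```

```text
[0.54016818 0.0496996  0.044     ]
[0.46081908 0.18433764 0.03      ]
[0.64197853 0.17411566 0.03      ]
[0.52157134 0.1757471  0.018     ]
[0.58209258 0.17126    0.018     ]
[0.51209372 0.06535148 0.02      ]
[0.5722228  0.05875061 0.02      ]
```

{"api": "drive_tool", "payload": {"deltas": [{"linear": [0.2,0,-2.5],"roll": 0,"fingers": 0.5},{"linear": [0,0,-2.5],"roll": 0,"fingers": 0.5},{"linear": [0,0,-0.8],"roll": 0,"fingers": 0.5},{"linear": [0,0,0],"roll": 0,"fingers": 0},{"linear": [0,0,0],"roll": 0,"fingers": 0},{"linear": [0,0,0],"roll": 0,"fingers": 0},{"linear": [0,0,0],"roll": 0,"fingers": 0}], "grip_force": 30}}

```text
time: 5.05
position: [0.541, 0.0505, 0.0347]
tool_rot: [0.09, 3.138, 0.001]
ft_force: [-1.2, -0.6, 5.9]
gripper_width: 0.127
gripper_force: 32.6
```

{"api": "drive_tool", "payload": {"deltas": [{"linear": [-0.05,-1,0.2],"roll": 0,"fingers": 0},{"linear": [-0.06,-1,0],"roll": 0,"fingers": 0},{"linear": [-0.06,-1,0],"roll": 0,"fingers": 0},{"linear": [-0.06,-1,0],"roll": 0,"fingers": 0},{"linear": [-0.06,-1,0],"roll": 0,"fingers": 0},{"linear": [-0.06,-1,0],"roll": 0,"fingers": 0},{"linear": [-0.06,-1,0],"roll": 0,"fingers": 0},{"linear": [-0.06,-0.7,0],"roll": 0,"fingers": 0},{"linear": [-0.06,-0.5,0],"roll": 0,"fingers": 0},{"linear": [0,0,0],"roll": 0,"fingers": 0}]}}

```text
time: 6.05
position: [0.5348, -0.0333, 0.035]
tool_rot: [0.091, 3.14, -0.001]
ft_force: [6.9, -1.0, -18.1]
gripper_width: 0.125
gripper_force: 30.4
```

{"api": "drive_tool", "payload": {"deltas": [{"linear": [0.1,-0.2,-0.2],"roll": 0,"fingers": 0},{"linear": [0,-0.2,0],"roll": 0,"fingers": 0},{"linear": [0,-0.2,0],"roll": 0,"fingers": 0},{"linear": [0,-0.2,0],"roll": 0,"fingers": 0},{"linear": [0,0,0],"roll": 0,"fingers": 0}]}}

```text
time: 6.55
position: [0.5349, -0.0348, 0.0346]
tool_rot: [-0.084, -3.138, -0.009]
ft_force: [-4.6, 14.7, 8.5]
gripper_width: 0.13
gripper_force: 33.8
```

{"api": "drive_tool", "payload": {"deltas": [{"linear": [0,0,0],"roll": 0,"fingers": 0.5},{"linear": [0,0.3,0.2],"roll": 0,"fingers": 0.5},{"linear": [0,0.3,0],"roll": 0,"fingers": 0.5},{"linear": [0,0,3],"roll": 0,"fingers": 0.6},{"linear": [0,0,4],"roll": 0,"fingers": 0.6},{"linear": [0,2,5],"roll": 0,"fingers": 0.6},{"linear": [0,4,3],"roll": 0,"fingers": 0.6},{"linear": [0,5,2],"roll": 0,"fingers": 0.6},{"linear": [-2,4,1],"roll": 0,"fingers": 0.6},{"linear": [-2,3,0],"roll": 0,"fingers": 0.6}]}}

```text
time: 7.55
position: [0.496, 0.1442, 0.2122]
tool_rot: [0.086, 3.137, 0.003]
ft_force: [-0.2, -0.0, -0.3]
gripper_width: 0.598
gripper_force: 0.0
```

{"api": "drive_tool", "payload": {"deltas": [{"linear": [-1,3,0],"roll": 0,"fingers": 0.6},{"linear": [0,0,0],"roll": 0,"fingers": 0.6}]}}

```text
time: 7.75
position: [0.4839, 0.176, 0.2106]
tool_rot: [-0.079, -3.14, -0.003]
ft_force: [-0.7, -0.4, 0.9]
gripper_width: 0.601
gripper_force: 0.0
```

```bash
python3 look.py w3 liner_cream:.006 liner_sage:.006 liner_terracotta:.006 token_cream_center:.009 token_sage_center:.009 token_terracotta_center:.009 matchbox:.017 palo_stick:.01
```

```text
[0.485  0.1733 0.2106] [8.20e-02 3.14e+00 1.00e-03] 7.8 0.597 [ 0.5 -0.6 -0. ]
liner_cream 0.72 208 165 4126 [0.4881 0.1214] rect [0.4882 0.1207]
liner_sage 0.56 210 214 3887 [0.5462 0.1172] rect [0.5462 0.1169]
liner_terracotta 0.83 224 259 2052 [0.6057 0.1289] rect [0.6061 0.1124]
token_cream_center 0.68 367 214 786 [0.5539 0.2969] rect [0.5542 0.2969]
token_sage_center 0.84 275 75 1046 [0.3986 0.1972] rect [0.3986 0.1973]
token_sage_center 0.77 363 84 1113 [0.4116 0.2852] rect [0.4112 0.2848]
token_terracotta_center 0.8 496 138 888 [0.4731 0.4286] rect [0.4731 0.4276]
token_terracotta_center 0.74 459 72 1168 [0.4046 0.3795] rect [0.4045 0.3798]
matchbox 0.55 461 250 1740 [0.6005 0.4055] rect [0.6015 0.4058]
palo_stick 0.75 384 291 282 [0.6572 0.3235] rect [0.657  0.3236]
```

View pics/w3.png

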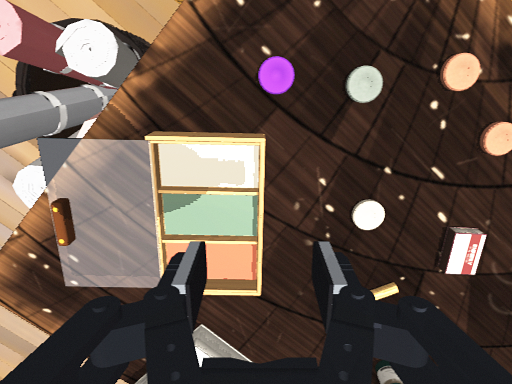

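{"api": "drive_tool", "payload": {"deltas": [{"linear": [1.5,3,-2],"roll": 0,"fingers": 0.62},{"linear": [1.5,3,-2.5],"roll": 0,"fingers": 0.62},{"linear": [2,3,-3],"roll": 0,"fingers": 0.62},{"linear": [1.9,3.2,-3],"roll": 0,"fingers": 0.62},{"linear": [0,0,-4],"roll": 0,"fingers": 0.62},{"linear": [0,0,-4],"roll": 0,"fingers": 0.62},{"linear": [0,0,-1.3],"roll": 0,"fingers": 0.62},{"linear": [0,0,0],"roll": 0,"fingers": 0.62},{"linear": [0,0,0],"roll": 0,"fingers": 0.62}]}}

```text
time: 9.1
position: [0.5559, 0.2935, 0.0137]
tool_rot: [0.09, 3.139, 0.001]
ft_force: [0.7, -0.2, 1.0]
gripper_width: 0.624
gripper_force: 0.0
```

```bash
python3 look.py w4 token_cream_center:.009
```

```text
[0.5563 0.2938 0.0145] [9.000e-02 3.138e+00 3.000e-03] 9.15 0.622 [ 1.  -0.1  0. ]
token_cream_center 0.63 269 246 3781 [0.5533 0.2988] rect [0.5533 0.2988]
```

View pics/w4.png

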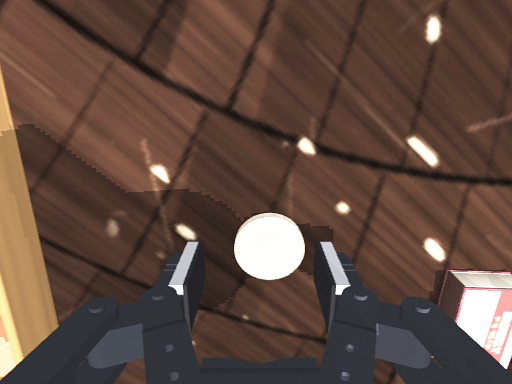

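{"api": "drive_tool", "payload": {"deltas": [{"linear": [-0.3,0.5,-0.4],"roll": 0,"fingers": 0.62},{"linear": [0,0,-0.9],"roll": 0,"fingers": 0.62},{"linear": [0,0,0],"roll": 0,"fingers": 0.3},{"linear": [0,0,0],"roll": 0,"fingers": 0.3},{"linear": [0,0,0],"roll": 0,"fingers": 0.3},{"linear": [0,0,0],"roll": 0,"fingers": 0.3}]}}

```text
time: 9.8
position: [0.5518, 0.2986, -0.0006]
tool_rot: [0.089, 3.14, 0.0]
ft_force: [-0.7, -0.4, 2.1]
gripper_width: 0.401
gripper_force: 31.3
```

{"api": "drive_tool", "payload": {"deltas": [{"linear": [0,0,2],"roll": 0,"fingers": 0.3},{"linear": [0,0,3],"roll": 0,"fingers": 0.3},{"linear": [-1,-3,2],"roll": 0,"fingers": 0.3},{"linear": [-1.5,-4,0],"roll": 0,"fingers": 0.3},{"linear": [-1.5,-4,0],"roll": 0,"fingers": 0.3},{"linear": [-1.5,-4,0],"roll": 0,"fingers": 0.3},{"linear": [-1,-2.8,0],"roll": 0,"fingers": 0.3},{"linear": [0,0,-2],"roll": 0,"fingers": 0.3},{"linear": [0,0,0],"roll": 0,"fingers": 0.3},{"linear": [0,0,0],"roll": 0,"fingers": 0.3}]}}

```text
time: 10.8
position: [0.4867, 0.1207, 0.0492]
tool_rot: [-0.088, -3.14, 0.0]
ft_force: [-0.3, 0.6, -0.6]
gripper_width: 0.404
gripper_force: 30.1
```

```bash
python3 look.py w5 liner_cream:.006 token_cream_center:.06
```

```text
[0.4871 0.1211 0.0496] [0.087 3.14  0.   ] 10.85 0.403 [ 0.5  0.4 -0.9]
liner_cream 0.79 259 218 8989 [0.4856 0.1213] rect [0.4895 0.1211]
token_cream_center 0.71 259 269 4239 [0.4873 0.1209] rect [0.4873 0.1211]
```

View pics/w5.png

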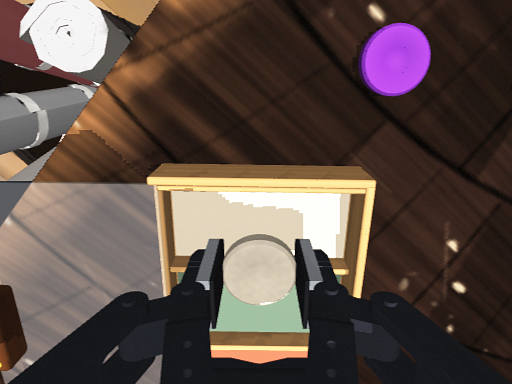

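{"api": "drive_tool", "payload": {"deltas": [{"linear": [0,0,-2],"roll": 0,"fingers": 0.3},{"linear": [0,0,-1.5],"roll": 0,"fingers": 0.3},{"linear": [0,0,-0.8],"roll": 0,"fingers": 0.3},{"linear": [0,0,0],"roll": 0,"fingers": 0.3},{"linear": [0,0,0],"roll": 0,"fingers": 0.55},{"linear": [0,0,0],"roll": 0,"fingers": 0.55},{"linear": [0,0,2],"roll": 0,"fingers": 0.55},{"linear": [0,0,3],"roll": 0,"fingers": 0.55},{"linear": [0,0,3],"roll": 0,"fingers": 0.55},{"linear": [0,3,2],"roll": 0,"fingers": 0.62}]}}

```text
time: 11.95
position: [0.4879, 0.147, 0.1087]
tool_rot: [0.098, 3.138, -0.002]
ft_force: [1.5, 0.3, 0.1]
gripper_width: 0.617
gripper_force: 0.0
```

{"api": "drive_tool", "payload": {"deltas": [{"linear": [-2,3.4,0],"roll": 0,"fingers": 0.62},{"linear": [-2,3.5,0],"roll": 0,"fingers": 0.62},{"linear": [-2,3.5,-1],"roll": 0,"fingers": 0.62},{"linear": [-1.6,3,-2],"roll": 0,"fingers": 0.62},{"linear": [0,0,-3.5],"roll": 0,"fingers": 0.62},{"linear": [0,0,-2.6],"roll": 0,"fingers": 0.62},{"linear": [0,0,0],"roll": 0,"fingers": 0.62}]}}

```text
time: 12.65
position: [0.4088, 0.2834, 0.0129]
tool_rot: [-0.087, -3.137, 0.005]
ft_force: [0.0, 0.1, -0.8]
gripper_width: 0.617
gripper_force: 0.0
```

```bash
python3 look.py w6 token_sage_center:.009
```

```text
[0.4099 0.2838 0.0146] [-8.800e-02 -3.138e+00  3.000e-03] 12.7 0.624 [ 0.1 -1.   0.4]
token_sage_center 0.56 265 252 3660 [0.4087 0.2867] rect [0.4084 0.2866]
token_sage_center 0.55 90 237 4047 [0.3961 0.2008] rect [0.396  0.2009]
```

{"api": "drive_tool", "payload": {"deltas": [{"linear": [-0.1,0.3,-0.4],"roll": 0,"fingers": 0.62},{"linear": [0,0,-0.9],"roll": 0,"fingers": 0.62},{"linear": [0,0,0],"roll": 0,"fingers": 0.3},{"linear": [0,0,0],"roll": 0,"fingers": 0.3},{"linear": [0,0,0],"roll": 0,"fingers": 0.3},{"linear": [0,0,0],"roll": 0,"fingers": 0.3},{"linear": [0,0,2],"roll": 0,"fingers": 0.3},{"linear": [0,0,3],"roll": 0,"fingers": 0.3},{"linear": [0,0,2],"roll": 0,"fingers": 0.3}]}}

```text
time: 13.65
position: [0.4101, 0.2876, 0.0738]
tool_rot: [0.089, 3.14, 0.001]
ft_force: [0.8, -0.4, 0.2]
gripper_width: 0.393
gripper_force: 30.0
```

{"api": "drive_tool", "payload": {"deltas": [{"linear": [2.5,-3,0],"roll": 0,"fingers": 0.3},{"linear": [3,-3.5,0],"roll": 0,"fingers": 0.3},{"linear": [3,-3.5,0],"roll": 0,"fingers": 0.3},{"linear": [3,-3.5,0],"roll": 0,"fingers": 0.3},{"linear": [2.2,-3.5,0],"roll": 0,"fingers": 0.3},{"linear": [0,0,-2],"roll": 0,"fingers": 0.3},{"linear": [0,0,0],"roll": 0,"fingers": 0.3},{"linear": [0,0,0],"roll": 0,"fingers": 0.3}]}}

```text
time: 14.45
position: [0.5459, 0.1181, 0.0521]
tool_rot: [-0.087, -3.139, -0.0]
ft_force: [0.2, -0.0, 0.1]
gripper_width: 0.394
gripper_force: 30.0
```

```bash
python3 look.py w7 liner_cream:.006 token_cream_center:.015 liner_sage:.006 token_sage_center:.06
```

```text
[0.5462 0.1186 0.0526] [-8.60e-02 -3.14e+00 -1.00e-03] 14.5 0.397 [-0.1 -0.4 -0.2]
liner_cream 0.58 258 116 14254 [0.4831 0.1216] rect [0.4852 0.1214]
token_cream_center 0.96 258 132 3307 [0.4909 0.1208] rect [0.4909 0.1207]
liner_sage 0.58 256 211 10688 [0.541 0.117] rect [0.5451 0.1168]
liner_sage 0.55 500 362 460 [0.671 0.29 ] rect [0.6729 0.2896]
token_sage_center 0.62 258 260 4160 [0.5437 0.1183] rect [0.5437 0.1183]
```

View pics/w7.png

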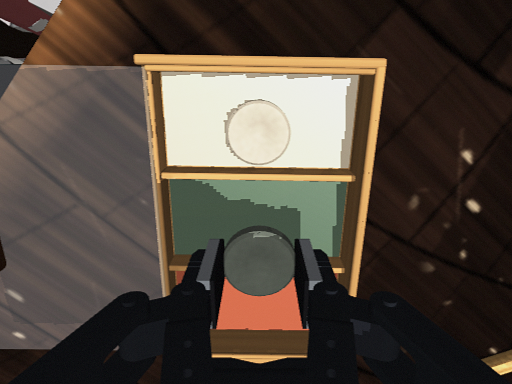

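{"api": "drive_tool", "payload": {"deltas": [{"linear": [0,0,-2],"roll": 0,"fingers": 0.3},{"linear": [0,0,-1.7],"roll": 0,"fingers": 0.3},{"linear": [0,0,-0.8],"roll": 0,"fingers": 0.3},{"linear": [0,0,0],"roll": 0,"fingers": 0.3},{"linear": [0,0,0],"roll": 0,"fingers": 0.55},{"linear": [0,0,0],"roll": 0,"fingers": 0.55},{"linear": [0,0,2],"roll": 0,"fingers": 0.55},{"linear": [0,0,3],"roll": 0,"fingers": 0.55},{"linear": [0,0,3],"roll": 0,"fingers": 0.55},{"linear": [0,3,2],"roll": 0,"fingers": 0.62}]}}

```text
time: 15.7
position: [0.5482, 0.1433, 0.1098]
tool_rot: [0.099, 3.138, -0.003]
ft_force: [-0.2, -0.1, -0.3]
gripper_width: 0.626
gripper_force: 0.0
```

{"api": "drive_tool", "payload": {"deltas": [{"linear": [-1,4,0],"roll": 0,"fingers": 0.62},{"linear": [-1,4.2,0],"roll": 0,"fingers": 0.62},{"linear": [-1,4.2,0],"roll": 0,"fingers": 0.62},{"linear": [-1,4.2,0],"roll": 0,"fingers": 0.62},{"linear": [-1,4.2,0],"roll": 0,"fingers": 0.62},{"linear": [-1,4.2,0],"roll": 0,"fingers": 0.62},{"linear": [-1.3,3.2,-2],"roll": 0,"fingers": 0.62},{"linear": [0,0,-4],"roll": 0,"fingers": 0.62},{"linear": [0,0,-3.1],"roll": 0,"fingers": 0.62},{"linear": [0,0,0],"roll": 0,"fingers": 0.62}]}}

```text
time: 16.7
position: [0.471, 0.4275, 0.0122]
tool_rot: [-0.087, -3.135, 0.009]
ft_force: [0.1, -0.3, -0.3]
gripper_width: 0.616
gripper_force: 0.0
```

```bash
python3 look.py w8 token_terracotta_center:.009
```

```text
[0.4727 0.4283 0.0148] [-0.088 -3.138  0.005] 16.75 0.622 [-0.2  1.   0.9]
token_terracotta_center 0.95 272 253 3662 [0.4716 0.4341] rect [0.4718 0.4341]
token_terracotta_center 0.77 151 122 5230 [0.4039 0.3839] rect [0.4038 0.3839]
```

{"api": "drive_tool", "payload": {"deltas": [{"linear": [-0.1,0.5,-0.4],"roll": 0,"fingers": 0.62},{"linear": [0,0,-0.9],"roll": 0,"fingers": 0.62},{"linear": [0,0,0],"roll": 0,"fingers": 0.3},{"linear": [0,0,0],"roll": 0,"fingers": 0.3},{"linear": [0,0,0],"roll": 0,"fingers": 0.3},{"linear": [0,0,0],"roll": 0,"fingers": 0.3},{"linear": [0,0,2],"roll": 0,"fingers": 0.3},{"linear": [0,0,3],"roll": 0,"fingers": 0.3},{"linear": [0,0,2],"roll": 0,"fingers": 0.3}]}}

```text
time: 17.7
position: [0.4732, 0.4346, 0.075]
tool_rot: [0.089, 3.14, 0.001]
ft_force: [0.9, 1.0, -0.9]
gripper_width: 0.399
gripper_force: 29.9
```

{"api": "drive_tool", "payload": {"deltas": [{"linear": [1.7,-4,0],"roll": 0,"fingers": 0.3},{"linear": [1.7,-4,0],"roll": 0,"fingers": 0.3},{"linear": [1.7,-4,0],"roll": 0,"fingers": 0.3},{"linear": [1.7,-4,0],"roll": 0,"fingers": 0.3},{"linear": [1.7,-4,0],"roll": 0,"fingers": 0.3},{"linear": [1.7,-4,0],"roll": 0,"fingers": 0.3},{"linear": [1.7,-4,0],"roll": 0,"fingers": 0.3},{"linear": [1.6,-4,0],"roll": 0,"fingers": 0.3},{"linear": [0,0,-2],"roll": 0,"fingers": 0.3},{"linear": [0,0,0],"roll": 0,"fingers": 0.3}]}}

```text
time: 18.7
position: [0.6067, 0.1122, 0.0514]
tool_rot: [-0.094, -3.137, 0.002]
ft_force: [-0.0, 0.3, -0.2]
gripper_width: 0.394
gripper_force: 30.0
```

```bash
python3 look.py w9 liner_terracotta:.006 token_terracotta_center:.06 token_sage_center:.015
```

```text
[0.6067 0.1142 0.0524] [-0.09  -3.138  0.   ] 18.75 0.395 [-0.3 -0.2 -0.4]
liner_terracotta 0.82 260 210 10833 [0.6009 0.1133] rect [0.6049 0.1128]
token_terracotta_center 0.84 258 259 4069 [0.6035 0.1125] rect [0.6033 0.1123]
token_sage_center 0.98 262 125 3467 [0.5481 0.1178] rect [0.5479 0.1179]
```

View pics/w9.png

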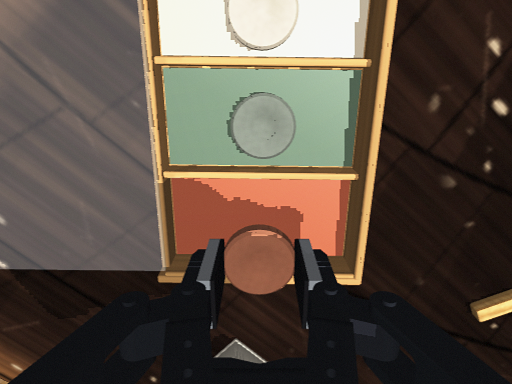

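Run:
```python
from h import *
s=snap('side')
b=[(160+x/3.3,140+y/3.3) for x,y in((50,137),(182,112),(182,72),(45,82))]
print([np.round(atz(s,*p,0),3) for p in b[:2]])
o,d=ray(s,*b[2]); q=atz(s,*b[1],0); t=(q[1]-o[1])/d[1]; print('top',o+d*t)
w=snap('wrist'); print(atz(w,240,341,.05))
```

```text
[array([0.777, 0.153, 0.   ]), array([0.702, 0.088, 0.   ])]
top [0.69916521 0.08764626 0.03418342]
[0.66341641 0.10298995 0.05      ]
```

Box is low (34 mm), clear of the gripper. Placing.

{"api": "drive_tool", "payload": {"deltas": [{"linear": [0,0,-2],"roll": 0,"fingers": 0.3},{"linear": [0,0,-1.7],"roll": 0,"fingers": 0.3},{"linear": [0,0,-0.8],"roll": 0,"fingers": 0.3},{"linear": [0,0,0],"roll": 0,"fingers": 0.3},{"linear": [0,0,0],"roll": 0,"fingers": 0.55},{"linear": [0,0,0],"roll": 0,"fingers": 0.55},{"linear": [0,0,2],"roll": 0,"fingers": 0.55},{"linear": [0,0,3],"roll": 0,"fingers": 0.55},{"linear": [0,0,3],"roll": 0,"fingers": 0.5},{"linear": [0,0,0],"roll": 0,"fingers": 0.5}]}}

```text
time: 20.0
position: [0.6108, 0.1151, 0.0931]
tool_rot: [0.089, 3.133, 0.003]
ft_force: [0.6, 0.4, -0.3]
gripper_width: 0.502
gripper_force: 0.0
```

{"api": "drive_tool", "payload": {"deltas": [{"linear": [-2,-4,0],"roll": 0,"fingers": 0.5},{"linear": [-2,-4,0],"roll": 0,"fingers": 0.5},{"linear": [-2,-4,0],"roll": 0,"fingers": 0.5},{"linear": [-1.2,-2.5,0],"roll": 0,"fingers": 0.5},{"linear": [0,0,0],"roll": 0,"fingers": 0.5},{"linear": [0,0,0],"roll": 0,"fingers": 0.5}]}}

```text
time: 20.6
position: [0.5358, -0.0309, 0.0885]
tool_rot: [0.091, 3.14, 0.0]
ft_force: [0.5, 1.2, 0.2]
gripper_width: 0.501
gripper_force: 0.0
```

```bash
python3 look.py w10 token_terracotta_center:.015 token_sage_center:.015 cover_handle:.044
```

```text
[ 0.5362 -0.0299  0.0884] [8.80e-02 3.14e+00 1.00e-03] 20.65 0.503 [ 0.3 -0.1  0.3]
token_terracotta_center 0.78 450 278 1731 [0.606  0.1121] rect [0.6059 0.1121]
token_sage_center 0.9 465 205 2108 [0.5464 0.1148] rect [0.5463 0.1146]
token_sage_center 0.49 447 269 4919 [0.5984 0.1089] rect [0.6005 0.1086]
cover_handle 0.43 450 198 5789 [0.5286 0.0863] rect [0.5298 0.0871]
```

View pics/w10.png

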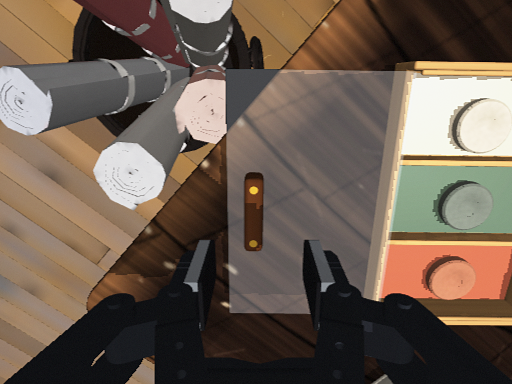

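{"api": "drive_tool", "payload": {"deltas": [{"linear": [0,-0.3,-2.5],"roll": 0,"fingers": 0.5},{"linear": [0,0,-2.2],"roll": 0,"fingers": 0.5},{"linear": [0,0,-0.7],"roll": 0,"fingers": 0.5},{"linear": [0,0,0],"roll": 0,"fingers": 0},{"linear": [0,0,0],"roll": 0,"fingers": 0},{"linear": [0,0,0],"roll": 0,"fingers": 0},{"linear": [0,0,0],"roll": 0,"fingers": 0}]}}

```text
time: 21.5
position: [0.5364, -0.0333, 0.035]
tool_rot: [0.089, 3.139, 0.001]
ft_force: [0.4, 1.0, -0.5]
gripper_width: 0.129
gripper_force: 31.9
```

{"api": "drive_tool", "payload": {"deltas": [{"linear": [0.05,1,0],"roll": 0,"fingers": 0},{"linear": [0.06,1,0],"roll": 0,"fingers": 0},{"linear": [0.06,1,0],"roll": 0,"fingers": 0},{"linear": [0.06,1,0],"roll": 0,"fingers": 0},{"linear": [0.06,1,0],"roll": 0,"fingers": 0},{"linear": [0.06,1,0],"roll": 0,"fingers": 0},{"linear": [0.06,1,0],"roll": 0,"fingers": 0},{"linear": [0.06,1,0],"roll": 0,"fingers": 0},{"linear": [0.06,1,0],"roll": 0,"fingers": 0},{"linear": [0.06,1,0],"roll": 0,"fingers": 0}]}}

```text
time: 22.5
position: [0.5435, 0.0674, 0.035]
tool_rot: [0.089, 3.137, 0.001]
ft_force: [6.1, -2.1, 2.7]
gripper_width: 0.128
gripper_force: 32.5
```

{"api": "drive_tool", "payload": {"deltas": [{"linear": [0.05,0.4,0],"roll": 0,"fingers": 0},{"linear": [0.05,0.4,0],"roll": 0,"fingers": 0},{"linear": [0,0.3,0],"roll": 0,"fingers": 0},{"linear": [0,0.3,0],"roll": 0,"fingers": 0},{"linear": [0,0,0],"roll": 0,"fingers": 0}]}}

```text
time: 23.0
position: [0.5441, 0.0754, 0.0349]
tool_rot: [0.094, 3.138, -0.008]
ft_force: [4.9, -15.5, 8.6]
gripper_width: 0.127
gripper_force: 33.0
```

{"api": "drive_tool", "payload": {"deltas": [{"linear": [0,0,0],"roll": 0,"fingers": 0.5},{"linear": [0,-0.2,0.2],"roll": 0,"fingers": 0.5},{"linear": [0,-0.2,0],"roll": 0,"fingers": 0.5},{"linear": [0,0,3],"roll": 0,"fingers": 0.5},{"linear": [0,0,4],"roll": 0,"fingers": 0.5},{"linear": [0,0,4],"roll": 0,"fingers": 0.5},{"linear": [0,0,4],"roll": 0,"fingers": 0.5},{"linear": [0,0,0],"roll": 0,"fingers": 0.5},{"linear": [0,0,0],"roll": 0,"fingers": 0.5}]}}

```text
time: 23.9
position: [0.5426, 0.0771, 0.1869]
tool_rot: [0.087, 3.139, 0.001]
ft_force: [0.1, 0.3, -0.5]
gripper_width: 0.498
gripper_force: 0.0
```

```bash
python3 look.py w11 token_cream_center:.015 token_sage_center:.015 token_terracotta_center:.015 cover_handle:.044 matchbox:.017 palo_stick:.01
```

```text
[0.5419 0.0769 0.1857] [-0.087 -3.139 -0.   ] 23.95 0.5 [-0.1  0.4 -0. ]
token_cream_center 0.55 297 160 20456 [0.5379 0.1154] rect [0.5417 0.1173]
token_sage_center 0.94 385 9 706 [0.4096 0.193 ] rect [0.4111 0.1939]
cover_handle 0.64 297 160 20557 [0.5306 0.1125] rect [0.5327 0.116 ]
palo_stick 0.75 460 263 1031 [0.6677 0.2959] rect [0.6676 0.2959]
```

View pics/w11.png

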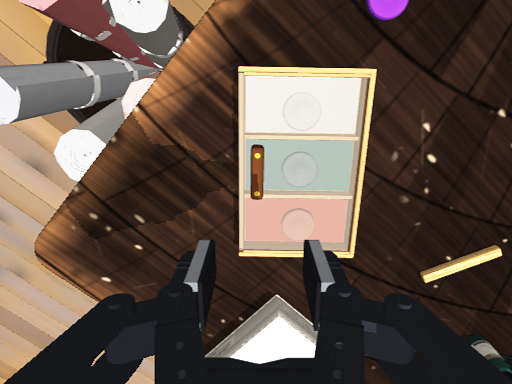

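```bash
python3 -c "
from h import *
w=snap('wrist');print(atz(w,257,173,.044));print(ticket.close_job())"
```

```text
[0.53970981 0.07519862 0.044     ]
the job is handed in; nothing more can be done
None
```

I handed the job in at about 24 s of robot time: each of the three tokens lies flat in the compartment of its own colour, the cover was opened to its stop and then shut to its stop, and the matchbox and wood stick were not touched.

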